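Set a slide stage against its spring gauge from one side

TASK

Zero the slide stage on the bench: by the upright grip of its drive, back the carriage off until its index is behind the long start line, then bring it up towards the gauge in one direction until its nose just presses the sprung gauge button, lightly (about 3 to 4 N), and let go. Do not overshoot (never more than 9 N on the button), and do not draw the drive back afterwards: its play must stay taken up in the setting direction. Handle only the grip, not the carriage, and leave the things standing round about where they are.

Things in the scene. Friction and masses are not known exactly. Their poses are not given: they have to be found in the camera images.
- stage: Fixed grey slide stage, bed 305 x 86 x 14 mm, lying about crosswise before the robot; two steel rails on it, top 23 mm above the bench. Origin: on the centre line at the bench. Its +x axis runs along the rails in the setting direction (towards the gauge, to the robot's right), y away from the robot, z up; the bed goes from x -165 to +140 mm.
- carriage: Aluminium carriage 60 x 70 mm on the rails with a glass slide clipped on top, at most 45 mm above the bench. Origin: at its centre, 23.5 mm above the bench; axes as the stage's. A small dark index sits at its x = 0 on the side nearest the robot. A steel nose, 12 mm thick, reaches to its x = +44 mm at 37 mm above the bench.
- drive: Grey drive block 40 x 60 x 16 mm behind the carriage (towards -x) with an upright black grip. Origin: at the block's centre, 23.5 mm above the bench; axes as the stage's. It has 6 mm of play: it pushes the carriage when its origin is 86 mm behind the carriage's, draws it back when 92 mm behind, and between moves alone against about 2 N. Starts anywhere in the play.
- drive_grip (a point): Point on the drive's upright grip, 14 mm below its top, 67.5 mm above the bench. The grip is a plate 12 mm thick along the stage's x and 36 mm wide along its y, from 39.5 to 81.5 mm above the bench; the parts before and behind it are all under 46 mm above the bench.
- gauge: Aluminium bracket on the right end of the bed, up to 56 mm above the bench, with a sprung steel button of 14 mm diameter that faces the carriage's nose. Origin: on the bed's top at stage x = +105 mm; axes as the stage's. The button resists with 2.5 N at first touch and 1.4 N more per mm, over 9 mm of travel; this comes on top of the carriage's friction.
- specimen_cup: Capped specimen cup, 60 mm wide, 66 mm high, standing beyond the stage. Origin under its centre.
- swab_tub: Small lidded tub, 48 mm wide, 41 mm high, standing beyond the stage. Origin under its centre.
- slide_box: Dark box for slides, 38 x 89 x 32 mm, lying on the robot's side of the stage. Origin under its centre.
- oil_dropper: Small dropper bottle, 26 mm wide, 66 mm high, on the robot's side of the stage. Origin under its centre.
- start_line (a point): Outer end of the long scribed start line across the scale on the edge of the bed nearest the robot: stage x = -20 mm, y = -43 mm, 14 mm above the bench. Behind the line means at smaller stage x.
- shoe (a joint): Stage x of the carriage (m): slides from -0.038 to +0.060, starts at -0.004 to +0.016. It moves against a steady friction of about 8 N (the same either way) and stays where it is left.
- button_axis (a point): Fixed point on the button's axis, stage x = +90 mm, 37 mm above the bench; it does not show where the button's face is. The button sits in a screwed sleeve whose setting differs every time and is not measured: the free face lies anywhere from stage x = +65 to +83 mm, so the carriage meets it with its origin somewhere between stage x = +21 and +39 mm.

How it is judged:
By the outcome, as a careful person would: the job done as asked, in the order asked, and still so for the second after the job is handed in, with the robot touching nothing.
It also fails if it takes over 54 s, if anything falls off the work surface, if the arm or the gripper's body presses on something with over 40 N, if the wrist force passes 120 N, or if a joint passes its speed limit or range.

ROBOT

A 6-joint arm with a two-finger parallel gripper is mounted at the origin on a cart in front of the work surface, level with it; the furniture and walls round the work are solid. World frame = base frame: x ahead of the robot, y to its left, z up, the work surface at z = 0. Lengths are in mm, angles in degrees, forces in N, time in s.
With the tool pointing down it reaches from about 300 to 850 mm from the base axis. Payload 4.2 kg.
Tool frame: the origin (TCP) lies at the centre of the arm's flange, where the gripper is bolted on; the fingertips stand 191 mm ahead of it and the grasp point (between the pads) lies 172 mm ahead of it; y points along the fingers, x is the direction in which the jaws open and shut, and the axes are right-handed (so a half turn about y gives the same grasp; the last joint's range is limited). The gripper opens to 91 mm and grips with 3 to 60 N. Pads are 32 mm wide; open, the fingers measure 118 mm over their backs; the gripper's body (76 mm by 178 mm) begins 60 mm behind the grasp point.
Start: joints at [-77.75, 18.312, 89.639, -0, 72.044, -1.146], TCP at [133.212, -559.355, 404.776] pointing down, gripper open.
Joint ranges: [-177.97, 177.97], [-48.28, 115.42], [12.27, 149.76], [-77.06, 257.06], [2.81, 150.46], [-146.56, 146.56]. Speed limits (degrees/s): [147.25, 147.25, 180, 180, 180, 180].

INTERFACE

Orientations are given as [roll, pitch, yaw] about the fixed x, y, z axes, in that order (R = Rz(yaw) Ry(pitch) Rx(roll)).
In Python, from workcell import env gives the robot as it stands.
- The arm moves only by the tool carry_out, never from a script. Its argument "increments" is a list of rows, each a list of 3 entries, a list of its own where there are three numbers: the turn, a rotation vector about the tool's x, y, z in rad, then the shift along the tool's x, y, z in mm, then the closure, from 0 (fully open) to 1 (shut). In form: [[[wx, wy, wz], [dx, dy, dz], claw], ...]. A call has 1 to 10 rows; each row is the pose to reach, as a shift and turn from the pose commanded when the call began, along the tool's axes at that moment; what a row does not reach only later rows make up. A row lasts 1/12 s, in which the tool goes at most 41.7 mm and 7.16 degrees, less where a joint would pass 70% of its speed; a pose out of reach is approached as far as the arm can. A call with a gripper value outside its range is refused whole. The fingers move at their own pace and stop on an object; "force" is the grip in N (left out, the last holds). Time passes only in rows, so rows that repeat a pose let the fingers close. It gives the time, the measured TCP pose, the force and the opening at its end, in the units of the state.
- env.state(): the state, without advancing time (a new reading comes with each control period).
- env.grab_frame(name): name is "scene" or "top" or "wrist"; returns a dict with "frame" (420x560x3 uint8, blue, green, red), "z_map" (420x560 float32, mm along the optical axis (not along the pixel's ray), 0 where there is no reading), "camera_matrix" (3x3 intrinsics, pixels), "rvec" (rotation vector, rad) and "tvec" (3), from world to camera coordinates, as OpenCV has them; the wrist camera has in their place "hand_eye" (4x4, takes a point from camera to tool coordinates, whose origin is the TCP and whose axes are the tool frame's). Camera axes: x right, y down, z forward; pixel columns grow to the right and rows downward; lengths in mm; the calibration is good to about 2 mm. A picture is of the moment at which its call begins: read the wrist's pose just before it.
- env.job_done(): hands the job in, once; it reports no verdict.
The state is a dict: "time_s": time; "qpos": joint angles; "qvel": joint speeds; "effort": joint torques, N m; "ee_pos": TCP position; "ee_rot": TCP orientation; "force": force on the tool from outside, world axes, zero at the start; "torque": the same for the moment, N m; "gripper_width": finger opening in mm.
Only numpy, scipy, OpenCV 4.12 (cv2) and the standard library are available. Lean on these libraries where they do the work, as an engineer would, in place of code of your own. Each camera call takes 0.05 s, during which the arm holds its last target. There are 200 camera calls.

## Working session

There is one attempt and no reset: what is moved stays moved. The work goes in short steps, Python scripts to look and compute and a tool call to move; the robot and the scene stay as the last step left them, time stands still between calls to the robot, and variables do not carry over. Pictures are saved under pics/ and viewed, about 8 in all and at most 12, crops included, and the job is handed in when it is done.

Besides the shell and the picture viewer there is one more tool, called after "Call:" by a JSON object that holds its "fn" and its "kwargs". carry_out: Moves the arm, as the interface text tells. Its arguments: {"type":"object","properties":{"increments":{"type":"array","items":{"type":"array"}},"force":{"type":"number"}},"required":["increments"]}

```bash
mkdir -p pics; cat > h.py <<'E'
import numpy as np, cv2
from workcell import env
from scipy.spatial.transform import Rotation as R
def grab(n):
    s=env.state(); f=env.grab_frame(n); K=np.array(f["camera_matrix"],float)
    if "hand_eye" in f:
        T=np.eye(4); T[:3,:3]=R.from_euler('xyz',s["ee_rot"],degrees=True).as_matrix(); T[:3,3]=s["ee_pos"]
        M=T@np.array(f["hand_eye"])
    else:
        Rm=cv2.Rodrigues(np.array(f["rvec"],float))[0]; t=np.array(f["tvec"],float).ravel()
        M=np.eye(4); M[:3,:3]=Rm.T; M[:3,3]=-Rm.T@t
    return f["frame"],f["z_map"],K,M
def onplane(K,M,uv,z):
    d=M[:3,:3]@np.linalg.solve(K,[uv[0],uv[1],1]); return M[:3,3]+d*(z-M[2,3])/d[2]
def cloud(zm,K,M):
    v,u=np.indices(zm.shape); P=np.stack([(u-K[0,2])/K[0,0]*zm,(v-K[1,2])/K[1,1]*zm,zm],-1)
    return P@M[:3,:3].T+M[:3,3]
def proj(K,M,p):
    q=K@(M[:3,:3].T@(np.array(p)-M[:3,3])); return q[:2]/q[2]
E
python3 - <<'E'
from h import *
s=env.state(); print(s)
for n in("scene","top"):
    f,z,K,M=grab(n); cv2.imwrite(f"pics/{n}0.png",f); np.savez(f"{n}0.npz",f=f,z=z,K=K,M=M); print(n,M[:3,3].round(),K[0,0])
E
```

```text
{'time_s': 0.0, 'qpos': array([-7.77502788e+01,  1.83525473e+01,  8.97064839e+01, -6.69804892e-04,
        7.20444755e+01, -1.14636190e+00]), 'qvel': array([-0.00742482, -0.00264113, -0.03762334, -0.00285646, -0.06719344,
        0.08815213]), 'effort': array([ 2.17987523e-03, -4.12452078e+01, -2.31970918e+01,  7.31058419e-02,
        4.57701471e-02, -1.14854624e-04]), 'ee_pos': array([ 133.17660135, -559.19515009,  403.91036829]), 'ee_rot': array([-89.99856588,   0.10349866, -76.60370856]), 'force': array([-0.71852939,  0.00325392,  0.46532021]), 'torque': array([ 0.00278252,  0.01863165, -0.00752053]), 'gripper_width': 90.83090900019135}
scene [286. 538. 735.] 511.12637271793915
top [ 382.  -20. 1003.] 516.7581509763984
```

View pics/top0.png

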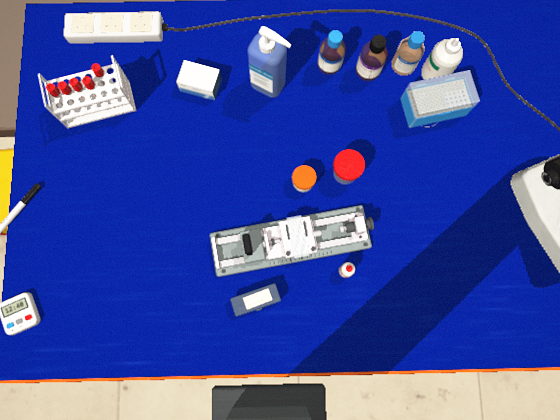

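View pics/scene0.png

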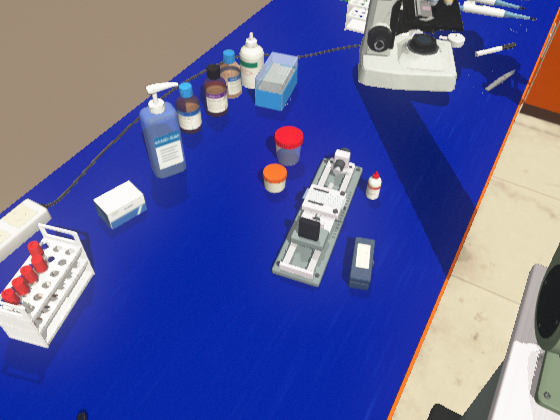

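The top view shows the stage with its corners near (211,232), (367,207), (371,247) and (215,275), the grip at (248,243) and the gauge at (355,220). The cup and tub are beyond it; the box (257,300) and dropper (347,270) are on the near side.

```bash
python3 - <<'E'
from h import *
D=np.load("top0.npz"); f,z,K,M=[D[k] for k in("f","z","K","M")]
C=cloud(z,K,M); b=f.astype(int)
m=((b[...,0]-b[...,2])<60).astype(np.uint8); m[:200]=0;m[:,:200]=0;m[:,380:]=0;m[285:]=0
n,l,st,ce=cv2.connectedComponentsWithStats(m); i=1+st[1:,4].argmax(); print(st[i])
c=cv2.findContours((l==i).astype(np.uint8),0,2)[0][0]
P=np.array([onplane(K,M,p[0],14)[:2] for p in c],np.float32)
r=cv2.minAreaRect(P); print(r, cv2.boxPoints(r))
a=C[l==i]; print("z pct",np.percentile(a[:,2],[1,10,50,90,99]))
# grip dark
g=(b.max(2)<60)&(l==i); g[:,:235]=0;g[:,262:]=0
v,u=np.nonzero(g); print("grip px",u.min(),u.max(),v.min(),v.max(), C[g].round().mean(0)); q=C[g]; q=q[q[:,2]>70]; print(len(q),q.mean(0) if len(q) else 0)
E
python3 - <<'E'
import cv2
f=cv2.imread("pics/top0.png")[200:285,200:380]
cv2.imwrite("pics/c1.png",cv2.resize(f,None,fx=4.4,fy=4.4,interpolation=2))
E
```

```text
[ 210  205  164   72 7117]
((528.1963500976562, -63.98301696777344), (89.22533416748047, 317.1235656738281), 9.030294418334961) [[ 459.2493    85.61122]
 [ 509.02396 -227.58177]
 [ 597.14343 -213.57726]
 [ 547.3688    99.61574]]
z pct [ 2.24179457 13.0463994  23.99361738 45.02980541 82.68673768]
grip px 243 252 234 254 [509.4375      21.77777778  92.61805556]
134 [510.36533449  21.89788304  95.22042887]
```

View pics/c1.png

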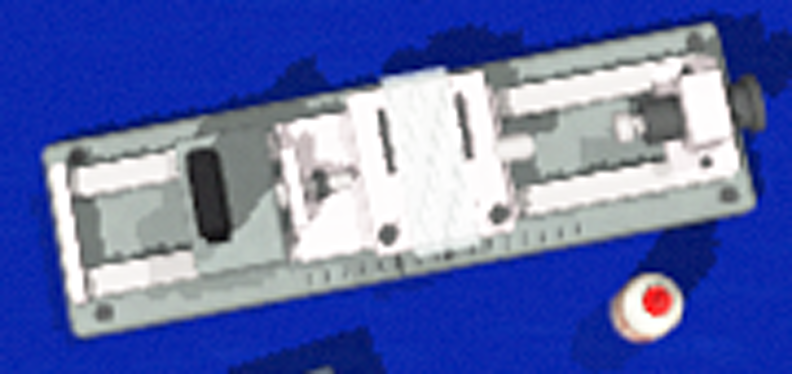

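```bash
cat >> h.py <<'E'
yaw=np.deg2rad(-80.97); sx=np.array([np.cos(yaw),np.sin(yaw)]); sy=np.array([-sx[1],sx[0]]); O=np.array([529.2,-70.4])
def st(p): d=np.array(p)[:2]-O; return np.array([d@sx,d@sy])
def tool(goal,yawdeg=None):
    s=env.state(); Rm=R.from_euler('xyz',s["ee_rot"],degrees=True).as_matrix(); return Rm.T@(np.array(goal)-s["ee_pos"])
E
python3 - <<'E'
from h import *
D=np.load("top0.npz"); K,M,f=D["K"],D["M"],D["f"].astype(int)
g=f.max(2)<60; g[:228]=0;g[260:]=0;g[:,:240]=0;g[:,255:]=0
r=cv2.minAreaRect(np.argwhere(g)[:,::-1].astype(np.float32)); print(r)
p=onplane(K,M,r[0],81.5); print("grip",p,st(p))
o=lambda x,y:(200+x/4.4,200+y/4.4)
for n,q,z in(("nose",(535,147),43),("button",(615,128),37),("index",(398,262),14),("carr",(432,160),45)): print(n,st(onplane(K,M,o(*q),z)))
Rm=R.from_euler('xyz',env.state()["ee_rot"],degrees=True).as_matrix(); print(Rm.round(3)); print(tool([p[0],p[1],340]))
E
```

```text
((247.09432983398438, 244.16983032226562), (20.76317596435547, 7.125823497772217), 79.3803482055664)
grip [510.99913694  22.30379248  81.5       ] [-94.41150365  -3.42527877]
nose [45.97507396 -2.98963282]
button [82.27913822 -0.24312475]
index [-19.25546147 -37.88316204]
carr [ 1.44274823 -0.85586541]
[[ 0.232 -0.     0.973]
 [-0.973  0.002  0.232]
 [-0.002 -1.     0.   ]]
[-478.01905519   64.78959327  502.26803299]
```

Call:
{"fn": "carry_out", "kwargs": {"increments": [[[0, 0.076, 0], [-40, 5, 42], 0], [[0, 0.076, 0], [-478, 65, 502], 0], [[0, 0.076, 0], [-478, 65, 502], 0], [[0, 0.076, 0], [-478, 65, 502], 0], [[0, 0.076, 0], [-478, 65, 502], 0], [[0, 0.076, 0], [-478, 65, 502], 0], [[0, 0.076, 0], [-478, 65, 502], 0], [[0, 0.076, 0], [-478, 65, 502], 0], [[0, 0.076, 0], [-478, 65, 502], 0], [[0, 0.076, 0], [-478, 65, 502], 0]]}}

```text
time_s: 0.93
ee_pos: [359.6, -209.5, 365.7]
ee_rot: [-90.0, -0.0, -81.0]
force: [0.1, -0.1, -1.1]
gripper_width: 91.4
```

```bash
python3 - <<'E'
from h import *
p=[511,22.3,340]; s=env.state(); print(s["ee_pos"],s["ee_rot"],tool(p))
E
```

```text
[ 359.60911818 -209.50079157  365.74046683] [-9.00013067e+01 -5.48977690e-03 -8.09780889e+01] [-205.19558849   25.71656735  185.86771191]
```

Call:
{"fn": "carry_out", "kwargs": {"increments": [[[0, 0, 0], [-205, 26, 186], 0], [[0, 0, 0], [-205, 26, 186], 0], [[0, 0, 0], [-205, 26, 186], 0], [[0, 0, 0], [-205, 26, 186], 0], [[0, 0, 0], [-205, 26, 186], 0], [[0, 0, 0], [-205, 26, 186], 0], [[0, 0, 0], [-205, 26, 186], 0], [[0, 0, 0], [-205, 26, 186], 0], [[0, 0, 0], [-205, 26, 186], 0]]}}

```text
time_s: 1.68
ee_pos: [510.9, 21.3, 339.2]
ee_rot: [-90.1, -0.0, -80.8]
force: [-0.5, -0.0, -0.5]
gripper_width: 91.1
```

```bash
python3 - <<'E'
from h import *
s=env.state(); print(s["ee_pos"],s["ee_rot"],s["force"],tool([511,22.3,340]))
f,z,K,M=grab("wrist"); cv2.imwrite("pics/w1.png",f); np.savez("w1.npz",f=f,z=z,K=K,M=M); print(M.round(2),K[0,0])
E
```

```text
[510.93618235  21.30854156 339.17986934] [-9.01085608e+01 -9.59362701e-03 -8.07921049e+01] [-0.51130971 -0.01808105 -0.50299119] [-0.96833347 -0.8207113   0.22009108]
[[ 1.6000e-01 -9.6000e-01 -2.5000e-01  5.7879e+02]
 [-9.9000e-01 -1.5000e-01 -4.0000e-02  3.2700e+01]
 [ 0.0000e+00  2.5000e-01 -9.7000e-01  3.1833e+02]
 [ 0.0000e+00  0.0000e+00  0.0000e+00  1.0000e+00]] 305.67617654827865
```

View pics/w1.png

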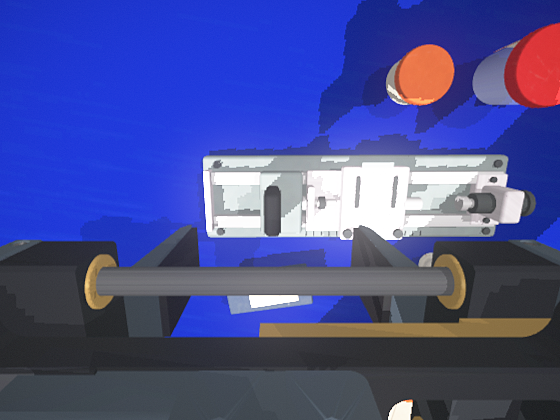

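Wrist view: bed corners are at about (204,155), (508,155) and (204,237), the grip at u≈272 between the jaw fingers (190 and 360), the nose tip near (420,203) and the button near (464,202).

```bash
python3 - <<'E'
from h import *
D=np.load("w1.npz"); f,z,K,M=[D[k] for k in("f","z","K","M")]
for n,q,h in(("c1",(204,155),14),("c2",(508,155),14),("c3",(204,237),14),("c4",(508,237),14),("gripL",(265,225),81.5),("gripR",(280,225),81.5),("gripbot",(272,236),81.5),("carL",(341,210),40),("carR",(407,210),40),("nose",(421,203),43),("btn",(462,202),42)):
    p=onplane(K,M,q,h); print(n,p.round(1),st(p).round(1))
C=cloud(z,K,M); print(C[205:240:5,272].round(0))
g=f[130:250,190:550]; cv2.imwrite("pics/w1c.png",cv2.resize(g,None,fx=2.2,fy=2.2,interpolation=2))
E
```

```text
c1 [544.8  97.6  14. ] [-163.4   41.8]
c2 [ 592.7 -197.3   14. ] [135.3  42.8]
c3 [459.9  88.8  14. ] [-168.1  -43.4]
c4 [ 511.2 -227.1   14. ] [151.9 -42.4]
gripL [504.5  28.6  81.5] [-101.7   -8.9]
gripR [506.4  16.6  81.5] [-89.5  -8.8]
gripbot [496.1  21.5  81.5] [-96.  -18.3]
carL [517.5 -40.4  40. ] [-31.4  -6.9]
carR [ 527.4 -101.7   40. ] [30.7 -6.7]
nose [ 536.5 -111.3   43. ] [41.5  0.8]
btn [ 543.4 -149.1   42. ] [79.9  1.7]
[[522.  26.  80.]
 [518.  25.  81.]
 [514.  24.  81.]
 [509.  24.  81.]
 [505.  23.  81.]
 [501.  22.  82.]
 [497.  22.  82.]]
```

View pics/w1c.png

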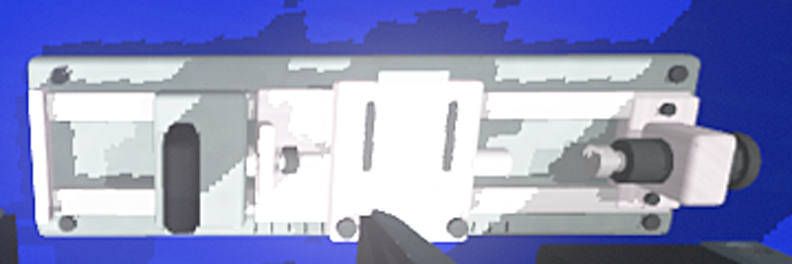

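Call:
{"fn": "carry_out", "kwargs": {"increments": [[[0, 0, 0], [-1, 25, 0], 0], [[0, 0, 0], [-1, 50, 0], 0], [[0, 0, 0], [-1, 75, 0], 0], [[0, 0, 0], [-1, 90, 0], 0], [[0, 0, 0], [-1, 98, 0], 0], [[0, 0, 0], [-1, 98, 0], 0], [[0, 0, 0], [-1, 98, 0], 0], [[0, 0, 0], [-1, 98, 0], 0]]}}

```text
time_s: 2.4
ee_pos: [510.9, 20.7, 243.2]
ee_rot: [-89.9, -0.0, -81.0]
force: [0.5, 0.3, -0.1]
gripper_width: 91.3
```

```bash
python3 - <<'E'
from h import *
s=env.state(); print(s["ee_pos"],s["ee_rot"],s["force"])
f,z,K,M=grab("wrist"); cv2.imwrite("pics/w2.png",f); np.savez("w2.npz",f=f,z=z,K=K,M=M)
E
```

```text
[510.86360145  20.68156182 243.16507001] [-8.98669462e+01 -2.76871055e-02 -8.10084630e+01] [ 0.45487651  0.29351779 -0.14725976]
```

View pics/w2.png

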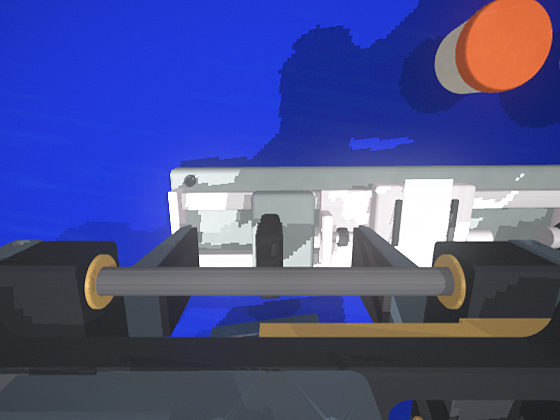

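```bash
python3 - <<'E'
from h import *
D=np.load("w2.npz"); f,z,K,M=[D[k] for k in("f","z","K","M")]
C=cloud(z,K,M); s=env.state(); Rm=R.from_euler('xyz',s["ee_rot"],degrees=True).as_matrix()
T=(C-s["ee_pos"])@Rm
for v in(225,240,250,262):
    r=[(u,T[v,u].round(1).tolist()) for u in range(250,300) if C[v,u,2]>55 and C[v,u,2]<90]; print(v,r[0],r[-1]) if r else print(v)
print(K)
E
```

```text
225 (260, [-8.4, 182.8, 18.4]) (279, [2.2, 186.8, 17.2])
240 (255, [-10.3, 168.2, 15.0]) (282, [3.5, 168.8, 14.7])
250 (255, [-10.4, 168.0, 9.6]) (282, [3.5, 168.7, 9.3])
262 (256, [-10.0, 169.3, 2.3]) (282, [3.6, 168.7, 2.6])
[[305.67617655   0.         274.75932632]
 [  0.         305.67617655 210.07905312]
 [  0.           0.           1.        ]]
```

Call:
{"fn": "carry_out", "kwargs": {"increments": [[[0, 0, 0], [-3.5, 2, 0], 0], [[0, 0, 0], [-3.5, 2, 0], 0], [[0, 0, 0], [-3.5, 2, 0], 0.5], [[0, 0, 0], [-3.5, 2, 0], 1], [[0, 0, 0], [-3.5, 2, 0], 1], [[0, 0, 0], [-3.5, 2, 0], 1], [[0, 0, 0], [-3.5, 2, 0], 1], [[0, 0, 0], [-3.5, 2, 0], 1], [[0, 0, 0], [-3.5, 2, 0], 1], [[0, 0, 0], [-3.5, 2, 0], 1]], "force": 40}}

```text
time_s: 3.28
ee_pos: [510.0, 24.6, 239.9]
ee_rot: [-90.0, -0.0, -81.0]
force: [-0.7, 0.4, -0.3]
gripper_width: 40.6
```

```bash
cat >> h.py <<'E'
def rep():
    s=env.state(); Rm=R.from_euler('xyz',s["ee_rot"],degrees=True).as_matrix(); F=s["force"]
    print("t",round(s["time_s"],2),"pos",s["ee_pos"].round(2),"stagexy",st(s["ee_pos"]).round(2),"F along x,y,z",(F[:2]@sx).round(2),(F[:2]@sy).round(2),F[2].round(2),"w",round(s["gripper_width"],2),"rot",s["ee_rot"].round(2),"qv",np.abs(s["qvel"]).max().round(2))
E
python3 -c "
from h import *
rep()"
```

```text
t 3.28 pos [509.97  24.64 239.92] stagexy [-96.88  -4.07] F along x,y,z -0.5 -0.65 -0.29 w 40.57 rot [-90.01  -0.   -80.96] qv 0.05
```

Call:
{"fn": "carry_out", "kwargs": {"increments": [[[0, 0, 0], [0, 0, 0], 1], [[0, 0, 0], [0, 0, 0], 1], [[0, 0, 0], [0, 0, 0], 1], [[0, 0, 0], [0, 0, 0], 1], [[0, 0, 0], [0, 0, 0], 1], [[0, 0, 0], [0, 0, 0], 1], [[0, 0, 0], [0, 0, 0], 1], [[0, 0, 0], [0, 0, 0], 1]]}}

```text
time_s: 3.95
ee_pos: [510.0, 24.6, 240.0]
ee_rot: [-90.0, -0.0, -80.9]
force: [-0.2, -1.5, -0.8]
gripper_width: 11.7
```

```bash
python3 -c "
from h import *
rep()"
```

```text
t 3.95 pos [510.04  24.58 239.97] stagexy [-96.81  -4.02] F along x,y,z 1.41 -0.47 -0.8 w 11.71 rot [-8.999e+01 -3.000e-02 -8.091e+01] qv 0.17
```

Call:
{"fn": "carry_out", "kwargs": {"increments": [[[0, 0, 0], [-2, 0, 0], 1], [[0, 0, 0], [-5, 0, 0], 1], [[0, 0, 0], [-9, 0, 0], 1], [[0, 0, 0], [-13, 0, 0], 1], [[0, 0, 0], [-17, 0, 0], 1], [[0, 0, 0], [-21, 0, 0], 1], [[0, 0, 0], [-25, 0, 0], 1], [[0, 0, 0], [-28, 0, 0], 1], [[0, 0, 0], [-30, 0, 0], 1], [[0, 0, 0], [-30, 0, 0], 1]]}}

```text
time_s: 4.78
ee_pos: [505.3, 53.9, 239.9]
ee_rot: [-90.0, -0.1, -80.9]
force: [1.7, -6.4, -0.8]
gripper_width: 11.8
```

```bash
python3 - <<'E'
from h import *
rep()
f,z,K,M=grab("top"); np.savez("top1.npz",f=f,z=z,K=K,M=M)
f2,z,K2,M2=grab("scene"); np.savez("sc1.npz",f=f2,z=z,K=K2,M=M2)
a=cv2.resize(f[205:280,205:375],None,fx=4.6,fy=3.9,interpolation=2)
b=cv2.resize(f2[140:290,260:400],None,fx=2,fy=2,interpolation=2)
cv2.imwrite("pics/t1.png",np.vstack([a,np.pad(b,((0,0),(0,a.shape[1]-b.shape[1]),(0,0)))]))
E
```

```text
t 4.78 pos [505.25  53.91 239.91] stagexy [-126.53   -4.14] F along x,y,z 6.62 0.62 -0.81 w 11.84 rot [-90.01  -0.13 -80.88] qv 0.3
```

View pics/t1.png

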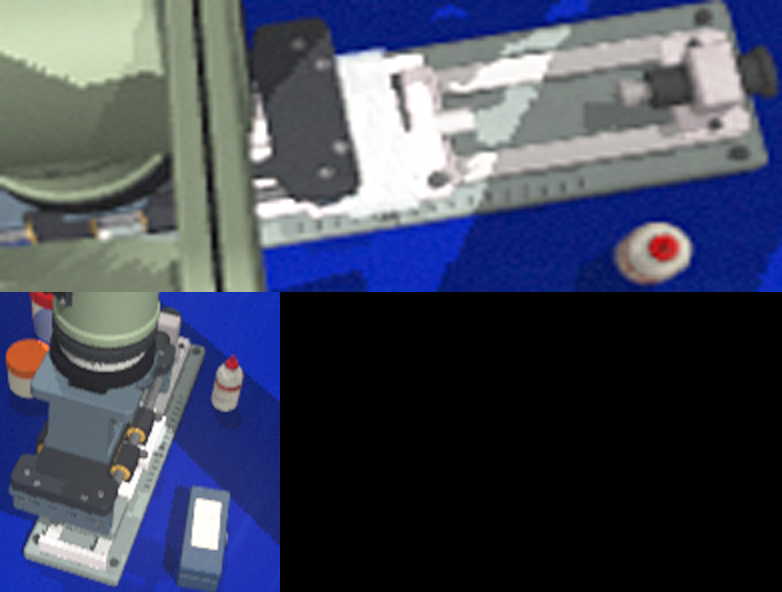

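The grip moved 30 mm back; the nose tip is now at crop (475,120) and the near-right carriage screw at (437,179), so the carriage followed by about 26 mm. I'll fix the absolute position from both bed ends.

```bash
python3 - <<'E'
from h import *
D=np.load("top1.npz"); K,M=D["K"],D["M"]
a=lambda x,y:(200+x/4.4,200+y/4.4); b=lambda x,y:(205+x/4.6,205+y/3.9)
for n,q,z in(("LT",a(44,150),14),("LB",a(78,337),14),("RT",a(716,25),14),("RB",a(754,208),14),
 ("RT1",b(725,5),14),("RB1",b(765,168),14),("nose0",a(535,147),37),("nose1",b(475,120),37),("scr0",a(499,214),42),("scr1",b(437,179),42),("carFR0",a(515,212),38),("carFR1",b(460,185),38),("btn0",a(613,128),37),("btn1",b(620,93),37)):
    print(n,st(onplane(K,M,q,z)).round(1))
D=np.load("w1.npz");K,M=D["K"],D["M"]; w=lambda x,y:(190+x/2.2,130+y/2.2)
for n,q,z in(("LT",w(29,58),14),("RT",w(697,58),14),("LB",w(40,235),14),("nose",w(512,160),37),("btn",w(585,160),37),("scrL",w(347,228),42),("scrR",w(457,228),42)): print(n,st(onplane(K,M,q,z)).round(1))
E
```

```text
LT [-163.3   38.7]
LB [-161.6  -44.9]
RT [139.8  40.4]
RB [138.6 -42.7]
RT1 [139.3  39.3]
RB1 [138.1 -44.2]
nose0 [46.7 -2.2]
nose1 [21. -2.]
scr0 [ 25.3 -28.4]
scr1 [ -0.2 -28. ]
carFR0 [ 32.6 -28.3]
carFR1 [  8.8 -32.1]
btn0 [81.4 -0.1]
btn1 [82.4  0.2]
LT [-164.3   40.5]
RT [134.4  41.4]
LB [-163.7  -43.2]
nose [46.1 -0.3]
btn [77.4 -0.2]
scrL [-24.1 -29.6]
scrR [ 23.5 -29.4]
```

Call:
{"fn": "carry_out", "kwargs": {"increments": [[[0, 0, 0], [-2, 0, 0], 1], [[0, 0, 0], [-4, 0, 0], 1], [[0, 0, 0], [-5, 0, 0], 1], [[0, 0, 0], [-5, 0, 0], 1], [[0, 0, 0], [-5, 0, 0], 1]]}}

```text
time_s: 5.3
ee_pos: [504.5, 58.6, 239.9]
ee_rot: [-90.0, -0.1, -80.9]
force: [1.0, -6.2, -0.6]
gripper_width: 12.0
```

```bash
python3 - <<'E'
from h import *
rep()
f,z,K,M=grab("top"); np.savez("top2.npz",f=f,z=z,K=K,M=M)
cv2.imwrite("pics/t2.png",cv2.resize(f[205:275,250:375],None,fx=6,fy=6,interpolation=2))
E
```

```text
t 5.3 pos [504.48  58.59 239.89] stagexy [-131.27   -4.17] F along x,y,z 6.29 -0.03 -0.62 w 12.02 rot [-90.01  -0.14 -80.89] qv 0.11
```

View pics/t2.png

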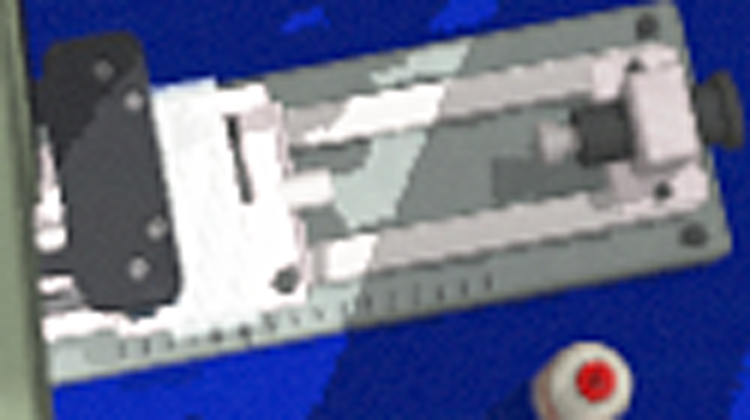

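Nose tip is at (330,188) and the button face at (540,138); there is a dark mark near (243,332) at the bed's near edge.

```bash
python3 - <<'E'
from h import *
D=np.load("top2.npz"); K,M=D["K"],D["M"]
c=lambda x,y:(250+x/6,205+y/6)
for n,q,z in(("nose",c(331,188),37),("btn",c(539,138),37),("carR",c(306,275),38),("scr",c(286,280),42),("mark",c(243,332),14),("mark23",c(243,332),23),("tick0",c(125,350),14),("tickN",c(490,283),14)): print(n,st(onplane(K,M,q,z)).round(1))
E
```

```text
nose [15.1 -2. ]
btn [82.8  1.8]
carR [  2.  -27.8]
scr [ -4.8 -28.6]
mark [-19.5 -39.4]
mark23 [-19.9 -40.3]
tick0 [-57.6 -38.2]
tickN [ 61.4 -38.2]
```

The scribed line measures x ≈ -19.5 (nominal -20) and the carriage ≈ -28.5, so the index is clearly behind it. Now forward.

Call:
{"fn": "carry_out", "kwargs": {"increments": [[[0, 0, 0], [2, 0, 0], 1], [[0, 0, 0], [6, 0, 0], 1], [[0, 0, 0], [12, 0, 0], 1], [[0, 0, 0], [18, 0, 0], 1], [[0, 0, 0], [24, 0, 0], 1], [[0, 0, 0], [30, 0, 0], 1], [[0, 0, 0], [36, 0, 0], 1], [[0, 0, 0], [42, 0, 0], 1], [[0, 0, 0], [47, 0, 0], 1], [[0, 0, 0], [50, 0, 0], 1]]}}

```text
time_s: 6.18
ee_pos: [512.3, 10.6, 240.0]
ee_rot: [-90.0, 0.2, -81.0]
force: [0.1, 8.5, 0.9]
gripper_width: 11.7
```

Call:
{"fn": "carry_out", "kwargs": {"increments": [[[0, 0, 0], [0.5, 0, 0], 1], [[0, 0, 0], [1, 0, 0], 1], [[0, 0, 0], [1.5, 0, 0], 1], [[0, 0, 0], [2, 0, 0], 1], [[0, 0, 0], [2.5, 0, 0], 1], [[0, 0, 0], [3, 0, 0], 1], [[0, 0, 0], [3.5, 0, 0], 1], [[0, 0, 0], [4, 0, 0], 1], [[0, 0, 0], [4.5, 0, 0], 1], [[0, 0, 0], [5, 0, 0], 1]]}}

```text
time_s: 7.02
ee_pos: [513.0, 6.1, 240.0]
ee_rot: [-90.0, 0.2, -81.0]
force: [-0.3, 8.1, -0.4]
gripper_width: 11.7
```

```bash
cat >> h.py <<'E'
def favg(n=8):
    F=[];X=[]
    for i in range(n):
        s=env.state(); F.append(s["force"][:2]@sx); X.append(st(s["ee_pos"])[0]); env.grab_frame("wrist")
    print("F",np.round(F,2),"mean",np.mean(F).round(2),"x",np.round(X,2))
E
python3 - <<'E'
from h import *
rep(); favg(6)
f,z,K,M=grab("top"); cv2.imwrite("pics/t3.png",cv2.resize(f[200:270,250:375],None,fx=6,fy=6,interpolation=2))
E
```

```text
t 7.02 pos [513.03   6.07 240.04] stagexy [-78.06  -3.97] F along x,y,z -8.03 0.97 -0.44 w 11.68 rot [-89.98   0.18 -81.01] qv 0.72
F [-8.03 -7.6  -8.09 -8.12 -7.13 -8.15] mean -7.85 x [-78.06 -77.98 -78.01 -78.02 -78.03 -78.03]
```

View pics/t3.png

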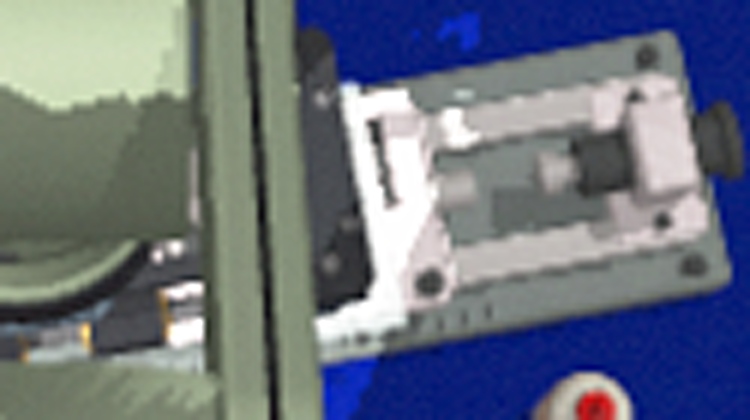

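Nose tip is at (478,187) and button face at (538,168), about 19 mm apart. The pushing force is about 8 N, which is just friction.

Call:
{"fn": "carry_out", "kwargs": {"increments": [[[0, 0, 0], [1, 0, 0], 1], [[0, 0, 0], [2.2, 0, 0], 1], [[0, 0, 0], [3.4, 0, 0], 1], [[0, 0, 0], [4.6, 0, 0], 1], [[0, 0, 0], [5.8, 0, 0], 1], [[0, 0, 0], [7, 0, 0], 1], [[0, 0, 0], [8.2, 0, 0], 1], [[0, 0, 0], [9.2, 0, 0], 1], [[0, 0, 0], [10, 0, 0], 1], [[0, 0, 0], [10.5, 0, 0], 1]]}}

```text
time_s: 8.2
ee_pos: [514.7, -4.3, 240.0]
ee_rot: [-90.0, 0.2, -81.0]
force: [0.1, 7.5, 0.9]
gripper_width: 11.7
```

```bash
python3 - <<'E'
from h import *
favg(6)
E
```

```text
F [-7.35 -7.58 -7.37 -7.56 -7.55 -7.87] mean -7.54 x [-67.51 -67.46 -67.49 -67.5  -67.49 -67.46]
```

Call:
{"fn": "carry_out", "kwargs": {"increments": [[[0, 0, 0], [0.3, 0, 0], 1], [[0, 0, 0], [0.6, 0, 0], 1], [[0, 0, 0], [0.9, 0, 0], 1], [[0, 0, 0], [1.2, 0, 0], 1], [[0, 0, 0], [1.5, 0, 0], 1], [[0, 0, 0], [1.8, 0, 0], 1], [[0, 0, 0], [2.1, 0, 0], 1], [[0, 0, 0], [2.4, 0, 0], 1], [[0, 0, 0], [2.7, 0, 0], 1], [[0, 0, 0], [3, 0, 0], 1]]}}

```text
time_s: 9.33
ee_pos: [515.2, -7.2, 240.0]
ee_rot: [-90.0, 0.2, -81.0]
force: [-0.4, 8.8, 0.8]
gripper_width: 11.8
```

```bash
python3 - <<'E'
from h import *
favg(4)
f,z,K,M=grab("top"); cv2.imwrite("pics/t4.png",cv2.resize(f[215:250,310:375],None,fx=10,fy=10,interpolation=2))
E
```

```text
F [-8.71 -7.36 -8.05 -7.03] mean -7.79 x [-64.58 -64.54 -64.55 -64.54]
```

View pics/t4.png

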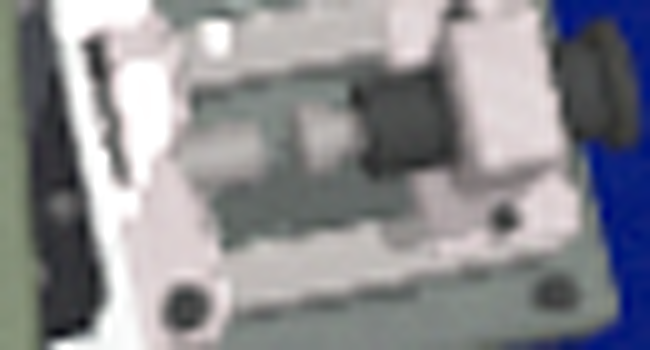

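Nose tip is at u≈270 and the button face at u≈297, a gap of about 5 mm.

Call:
{"fn": "carry_out", "kwargs": {"increments": [[[0, 0, 0], [0.3, 0, 0], 1], [[0, 0, 0], [0.6, 0, 0], 1], [[0, 0, 0], [0.9, 0, 0], 1], [[0, 0, 0], [1.2, 0, 0], 1], [[0, 0, 0], [1.5, 0, 0], 1], [[0, 0, 0], [1.8, 0, 0], 1], [[0, 0, 0], [2.1, 0, 0], 1], [[0, 0, 0], [2.4, 0, 0], 1], [[0, 0, 0], [2.7, 0, 0], 1], [[0, 0, 0], [3, 0, 0], 1]]}}

```text
time_s: 10.42
ee_pos: [515.7, -10.2, 240.0]
ee_rot: [-90.0, 0.2, -81.0]
force: [-0.2, 8.8, 0.3]
gripper_width: 12.1
```

```bash
python3 - <<'E'
from h import *
favg(4)
E
```

```text
F [-8.74 -9.08 -7.46 -7.31] mean -8.15 x [-61.6  -61.54 -61.56 -61.57]
```

Call:
{"fn": "carry_out", "kwargs": {"increments": [[[0, 0, 0], [0.1, 0, 0], 1], [[0, 0, 0], [0.2, 0, 0], 1], [[0, 0, 0], [0.3, 0, 0], 1], [[0, 0, 0], [0.4, 0, 0], 1], [[0, 0, 0], [0.5, 0, 0], 1]]}}

```text
time_s: 11.03
ee_pos: [515.8, -10.7, 240.1]
ee_rot: [-90.0, 0.2, -81.0]
force: [0.2, 8.1, 0.5]
gripper_width: 12.0
```

```bash
python3 - <<'E'
from h import *
favg(4)
E
```

```text
F [-8.01 -7.95 -7.33 -8.32] mean -7.9 x [-61.1  -61.09 -61.1  -61.07]
```

Call:
{"fn": "carry_out", "kwargs": {"increments": [[[0, 0, 0], [0.1, 0, 0], 1], [[0, 0, 0], [0.2, 0, 0], 1], [[0, 0, 0], [0.3, 0, 0], 1], [[0, 0, 0], [0.4, 0, 0], 1], [[0, 0, 0], [0.5, 0, 0], 1]]}}

```text
time_s: 11.65
ee_pos: [515.8, -11.2, 240.0]
ee_rot: [-90.0, 0.2, -81.0]
force: [-0.3, 8.1, 1.0]
gripper_width: 11.8
```

```bash
python3 - <<'E'
from h import *
favg(5)
E
```

```text
F [-8.04 -7.83 -8.86 -7.82 -8.2 ] mean -8.15 x [-60.6  -60.58 -60.59 -60.59 -60.59]
```

Call:
{"fn": "carry_out", "kwargs": {"increments": [[[0, 0, 0], [0.1, 0, 0], 1], [[0, 0, 0], [0.2, 0, 0], 1], [[0, 0, 0], [0.3, 0, 0], 1], [[0, 0, 0], [0.4, 0, 0], 1], [[0, 0, 0], [0.5, 0, 0], 1]]}}

```text
time_s: 12.32
ee_pos: [515.9, -11.7, 240.1]
ee_rot: [-90.0, 0.2, -81.0]
force: [0.2, 8.3, 1.0]
gripper_width: 11.8
```

```bash
python3 - <<'E'
from h import *
favg(5)
E
```

```text
F [-8.16 -7.64 -8.19 -7.32 -7.41] mean -7.74 x [-60.09 -60.07 -60.07 -60.09 -60.08]
```

Call:
{"fn": "carry_out", "kwargs": {"increments": [[[0, 0, 0], [0.1, 0, 0], 1], [[0, 0, 0], [0.2, 0, 0], 1], [[0, 0, 0], [0.3, 0, 0], 1], [[0, 0, 0], [0.4, 0, 0], 1], [[0, 0, 0], [0.5, 0, 0], 1]]}}

```text
time_s: 12.98
ee_pos: [516.0, -12.2, 240.1]
ee_rot: [-90.0, 0.2, -81.0]
force: [-0.1, 8.1, -0.1]
gripper_width: 11.9
```

```bash
python3 - <<'E'
from h import *
favg(5)
E
```

```text
F [-8.05 -8.03 -8.47 -7.85 -7.83] mean -8.05 x [-59.58 -59.56 -59.6  -59.61 -59.56]
```

Call:
{"fn": "carry_out", "kwargs": {"increments": [[[0, 0, 0], [0.1, 0, 0], 1], [[0, 0, 0], [0.2, 0, 0], 1], [[0, 0, 0], [0.3, 0, 0], 1], [[0, 0, 0], [0.4, 0, 0], 1], [[0, 0, 0], [0.5, 0, 0], 1]]}}

```text
time_s: 13.65
ee_pos: [516.1, -12.6, 240.0]
ee_rot: [-90.0, 0.2, -81.0]
force: [0.4, 8.6, 1.4]
gripper_width: 11.9
```

```bash
python3 - <<'E'
from h import *
favg(5)
E
```

```text
F [-8.4  -8.51 -8.14 -7.32 -8.51] mean -8.18 x [-59.1  -59.1  -59.07 -59.07 -59.08]
```

Call:
{"fn": "carry_out", "kwargs": {"increments": [[[0, 0, 0], [0.1, 0, 0], 1], [[0, 0, 0], [0.2, 0, 0], 1], [[0, 0, 0], [0.3, 0, 0], 1], [[0, 0, 0], [0.4, 0, 0], 1], [[0, 0, 0], [0.5, 0, 0], 1]]}}

```text
time_s: 14.32
ee_pos: [516.2, -13.1, 240.0]
ee_rot: [-90.0, 0.2, -81.0]
force: [-0.6, 7.6, 0.3]
gripper_width: 11.7
```

```bash
python3 - <<'E'
from h import *
favg(5)
E
```

```text
F [-7.57 -8.69 -7.49 -8.2  -7.42] mean -7.87 x [-58.61 -58.58 -58.59 -58.58 -58.59]
```

Call:
{"fn": "carry_out", "kwargs": {"increments": [[[0, 0, 0], [0.1, 0, 0], 1], [[0, 0, 0], [0.2, 0, 0], 1], [[0, 0, 0], [0.3, 0, 0], 1], [[0, 0, 0], [0.4, 0, 0], 1], [[0, 0, 0], [0.5, 0, 0], 1]]}}

```text
time_s: 14.98
ee_pos: [516.2, -13.6, 240.0]
ee_rot: [-90.0, 0.2, -81.0]
force: [-0.5, 7.9, -0.3]
gripper_width: 12.3
```

```bash
python3 - <<'E'
from h import *
favg(5)
E
```

```text
F [-7.87 -8.11 -8.17 -7.75 -8.71] mean -8.13 x [-58.1  -58.09 -58.1  -58.07 -58.09]
```

Call:
{"fn": "carry_out", "kwargs": {"increments": [[[0, 0, 0], [0.1, 0, 0], 1], [[0, 0, 0], [0.2, 0, 0], 1], [[0, 0, 0], [0.3, 0, 0], 1], [[0, 0, 0], [0.4, 0, 0], 1], [[0, 0, 0], [0.5, 0, 0], 1]]}}

```text
time_s: 15.65
ee_pos: [516.3, -14.1, 240.0]
ee_rot: [-90.0, 0.2, -81.0]
force: [0.4, 7.5, 0.9]
gripper_width: 11.7
```

```bash
python3 - <<'E'
from h import *
favg(5)
E
```

```text
F [-7.33 -8.61 -8.22 -8.01 -8.33] mean -8.1 x [-57.59 -57.59 -57.6  -57.58 -57.58]
```

Call:
{"fn": "carry_out", "kwargs": {"increments": [[[0, 0, 0], [0.1, 0, 0], 1], [[0, 0, 0], [0.2, 0, 0], 1], [[0, 0, 0], [0.3, 0, 0], 1], [[0, 0, 0], [0.4, 0, 0], 1], [[0, 0, 0], [0.5, 0, 0], 1]]}}

```text
time_s: 16.32
ee_pos: [516.4, -14.6, 240.0]
ee_rot: [-90.0, 0.2, -81.0]
force: [-0.9, 7.4, 0.1]
gripper_width: 12.0
```

```bash
python3 - <<'E'
from h import *
favg(5)
f,z,K,M=grab("top"); cv2.imwrite("pics/t5.png",cv2.resize(f[215:250,310:375],None,fx=10,fy=10,interpolation=2))
E
```

```text
F [-7.47 -8.32 -7.21 -8.05 -7.48] mean -7.71 x [-57.11 -57.07 -57.09 -57.1  -57.07]
```

View pics/t5.png

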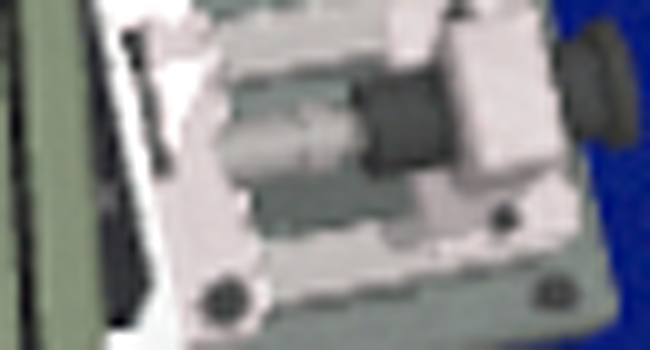

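The nose tip and the button now look nearly touching at u≈300, but the force is still only friction. I'll use finer steps.

Call:
{"fn": "carry_out", "kwargs": {"increments": [[[0, 0, 0], [0.1, 0, 0], 1], [[0, 0, 0], [0.2, 0, 0], 1], [[0, 0, 0], [0.3, 0, 0], 1], [[0, 0, 0], [0.4, 0, 0], 1], [[0, 0, 0], [0.4, 0, 0], 1]]}}

```text
time_s: 17.03
ee_pos: [516.5, -15.0, 240.1]
ee_rot: [-90.0, 0.2, -81.0]
force: [-0.1, 8.5, 1.1]
gripper_width: 11.7
```

```bash
python3 - <<'E'
from h import *
favg(5)
E
```

```text
F [-8.41 -7.83 -8.3  -8.18 -8.42] mean -8.23 x [-56.72 -56.73 -56.73 -56.76 -56.74]
```

Call:
{"fn": "carry_out", "kwargs": {"increments": [[[0, 0, 0], [0.1, 0, 0], 1], [[0, 0, 0], [0.2, 0, 0], 1], [[0, 0, 0], [0.3, 0, 0], 1], [[0, 0, 0], [0.4, 0, 0], 1], [[0, 0, 0], [0.4, 0, 0], 1]]}}

```text
time_s: 17.7
ee_pos: [516.5, -15.1, 240.1]
ee_rot: [-90.0, 0.2, -81.0]
force: [-0.1, 9.7, 1.7]
gripper_width: 11.7
```

```bash
python3 - <<'E'
from h import *
favg(5)
E
```

```text
F [ -9.63 -10.6   -9.65  -9.59  -9.45] mean -9.79 x [-56.59 -56.57 -56.58 -56.59 -56.6 ]
```

Contact: the motion stalled at about -56.6 and the force rose 1.8 N. About 0.7 mm more carriage travel is needed.

Call:
{"fn": "carry_out", "kwargs": {"increments": [[[0, 0, 0], [0.1, 0, 0], 1], [[0, 0, 0], [0.2, 0, 0], 1], [[0, 0, 0], [0.3, 0, 0], 1], [[0, 0, 0], [0.4, 0, 0], 1], [[0, 0, 0], [0.4, 0, 0], 1]]}}

```text
time_s: 18.37
ee_pos: [516.5, -15.4, 240.1]
ee_rot: [-90.0, 0.2, -81.0]
force: [-0.5, 10.7, 1.6]
gripper_width: 12.1
```

```bash
python3 - <<'E'
from h import *
favg(7)
E
```

```text
F [-10.69 -10.39 -10.39 -10.9  -10.12 -10.76 -10.68] mean -10.56 x [-56.35 -56.34 -56.34 -56.34 -56.35 -56.34 -56.35]
```

Call:
{"fn": "carry_out", "kwargs": {"increments": [[[0, 0, 0], [0.1, 0, 0], 1], [[0, 0, 0], [0.2, 0, 0], 1], [[0, 0, 0], [0.3, 0, 0], 1], [[0, 0, 0], [0.4, 0, 0], 1], [[0, 0, 0], [0.55, 0, 0], 1], [[0, 0, 0], [0.55, 0, 0], 1]]}}

```text
time_s: 19.22
ee_pos: [516.6, -15.8, 240.0]
ee_rot: [-90.0, 0.3, -81.0]
force: [-0.9, 10.8, 1.0]
gripper_width: 11.8
```

```bash
python3 - <<'E'
from h import *
favg(10)
E
```

```text
F [-10.83 -11.33 -10.52 -10.94 -10.96 -11.34 -11.52 -10.71 -11.3  -11.46] mean -11.09 x [-55.87 -55.89 -55.89 -55.9  -55.88 -55.9  -55.89 -55.89 -55.86 -55.89]
```

Estimated button load is 3.1 N by force and about 3.5 N by travel. That is on target, so I'll release without moving the arm, then lift.

Call:
{"fn": "carry_out", "kwargs": {"increments": [[[0, 0, 0], [0, 0, 0], 0.8], [[0, 0, 0], [0, 0, 0], 0.7], [[0, 0, 0], [0, 0, 0], 0.6], [[0, 0, 0], [0, 0, 0], 0.5], [[0, 0, 0], [0, 0, 0], 0.5], [[0, 0, 0], [0, 0, 0], 0.5], [[0, 0, 0], [0, 0, 0], 0.5], [[0, 0, 0], [0, 0, 0], 0.5]]}}

```text
time_s: 20.38
ee_pos: [516.7, -17.7, 240.0]
ee_rot: [-90.0, -0.0, -81.0]
force: [0.5, -0.2, -0.1]
gripper_width: 45.4
```

```bash
python3 - <<'E'
from h import *
rep()
f,z,K,M=grab("wrist"); np.savez("w3.npz",f=f,z=z,K=K,M=M)
E
```

```text
t 20.38 pos [516.7  -17.67 239.96] stagexy [-54.03  -4.06] F along x,y,z 0.26 0.51 -0.07 w 45.42 rot [-9.000e+01 -1.000e-02 -8.097e+01] qv 0.2
```

Call:
{"fn": "carry_out", "kwargs": {"increments": [[[0, 0, 0], [0, -10, 0], 0.5], [[0, 0, 0], [0, -30, 0], 0.5], [[0, 0, 0], [0, -60, 0], 0.5], [[0, 0, 0], [0, -90, 0], 0.5], [[0, 0, 0], [0, -120, 0], 0.5], [[0, 0, 0], [-30, -140, 0], 0.5], [[0, 0, 0], [-60, -150, 0], 0.5], [[0, 0, 0], [-90, -150, 0], 0.5], [[0, 0, 0], [-110, -150, 0], 0.5], [[0, 0, 0], [-110, -150, 0], 0.5]]}}

```text
time_s: 21.27
ee_pos: [498.6, 93.8, 391.1]
ee_rot: [-89.9, 0.1, -80.8]
force: [-0.1, 0.3, -0.5]
gripper_width: 45.5
```

```bash
python3 - <<'E'
from h import *
rep()
f,z,K,M=grab("wrist")
f2,z2,K2,M2=grab("top")
D=np.load("top0.npz")
a=cv2.resize(f2[205:260,270:375],None,fx=6,fy=6,interpolation=2); b=cv2.resize(f,None,fx=.6,fy=.6); w=max(a.shape[1],b.shape[1])
P=lambda i:np.pad(i,((0,0),(0,w-i.shape[1]),(0,0)))
cv2.imwrite("pics/end.png",np.vstack([P(a),P(b)]))
E
```

```text
t 21.27 pos [498.59  93.79 391.15] stagexy [-166.95   -4.46] F along x,y,z -0.3 -0.04 -0.5 w 45.51 rot [-8.991e+01  8.000e-02 -8.076e+01] qv 3.09
```

View pics/end.png

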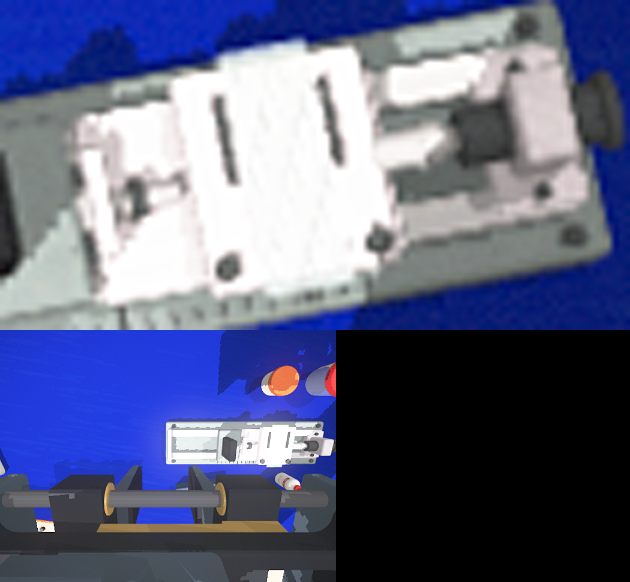

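The nose sits against the button at about (435,140). The arm is clear, and the cup, tub and dropper are standing where they were. Handing in.

```bash
python3 -c "
from h import *
rep(); print(env.job_done())"
```

```text
t 21.37 pos [499.14  91.42 390.54] stagexy [-164.54   -4.29] F along x,y,z -0.59 -0.13 -0.57 w 45.46 rot [-8.997e+01 -4.000e-02 -8.085e+01] qv 1.65
the job is handed in; nothing more can be done
None
```

The stage is zeroed, and I handed the job in at about 21 s. The nose rests on the gauge button with an estimated 3 to 3.5 N, and the drive was not drawn back afterwards.

- **Back-off:** holding only the grip, I drew the carriage back to about stage x = -28.5 mm. The start line measured about -19.5 mm, so the index was roughly 8 to 9 mm behind it.
- **Approach:** I brought it up in the setting direction only, with 0.4–0.5 mm steps at the end. Contact showed when the motion stalled and the force rose above the roughly 8 N of friction. I pressed about 0.7 mm further.
- **Release:** I opened the gripper with the arm held still, then lifted clear. The drive only lost its forward push, so its play should still be taken up.

**Checks:**
- **Button load:** the two estimates differ slightly: about 3.1 N from the wrist force and about 3.5 N from the travel past contact. Both are inside the 3 to 4 N band, and total wrist force averaged about 11 N at its highest.
- **Not measured:** I did not measure the load or the drive's position again after letting go.
- **Final pictures:** they show the nose against the button, with the cup, tub and dropper standing as before. The slide box was not clearly in that last view, but the arm did not go near it.

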